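# Load the short sample plate from the drying rack into the plate reader

## Robot

A 6-joint arm with a two-finger parallel gripper is mounted at the origin on a cart in front of the work surface, level with it; the furniture and walls round the work are solid. World frame = base frame: x ahead of the robot, y to its left, z up, the work surface at z = 0. Lengths are in m, angles in rad, forces in N, time in s.
With the tool pointing down it reaches from about 0.325 to 0.875 m from the base axis. Payload 4.4 kg.
Tool frame: the origin (TCP) lies on the centre line of the jaws, within the pads' length; the fingertips stand 19 mm ahead of it and the grasp point (between the pads) is the TCP (bot.tips_ahead is the distance from the TCP to the fingertips, in m); z points along the fingers, y is the line along which they close (so a half turn about z gives the same grasp; the last joint's range is limited). The gripper opens to 85 mm and grips with 20 to 120 N. Pads are 22 mm wide; open, the fingers measure 114 mm over their backs; the gripper's body (76 mm by 85 mm) begins 54 mm behind the grasp point. The pads swing forward as they close: fully open they stand 13 mm farther back than shut.
Start: joints at [-1.371, 0.207, 1.542, -0, 1.393, -0.15], TCP at [0.197, -0.54, 0.25] pointing down, gripper open.
Joint ranges: [-2.73, 2.73], [-0.86, 2.22], [0.23, 2.46], [-1.11, 4.25], [0.08, 2.63], [-2.82, 2.82]. Speed limits (rad/s): [2.79, 2.79, 3.14, 3.14, 3.14, 3.14].

## Interface

Orientations are given as a unit quaternion [x, y, z, w].
In Python, from rig import bot, effector, status, get_image, workorder gives the robot as it stands. Calls block until the motion is done:
- bot.movep(position, orientation): joint-space move of the TCP to a pose.
- bot.line_to(position, orientation=None, vel=0.15, force_limit=None): straight line of the TCP; orientation=None keeps the orientation; vel is the mean speed in m/s. With force_limit (N) it stops when the force on the tool has changed by that much, and returns True; else False.
- bot.set_joints(angles): joint-space move.
- effector.set_gripper(opening, grasp_force=None): opening from 0.0 (shut) to 1.0 (fully open); grasp_force is the grip in N (None keeps the last); returns when the fingers have stopped.
- bot.dwell(seconds).
- bot.solve_ik(position, orientation): joint angles nearest the present ones, or None.
- status.read_state(): the state.
- get_image(name): name is "side" or "top" or "wrist"; returns a dict with "img" (384x512x3 uint8, red, green, blue), "mtx" (3x3 intrinsics, pixels), "dist_coeffs" ([k1, k2, p1, p2, k3] as OpenCV has them; the pictures are not rectified), "camera_from_world" (4x4, takes a point from world to camera coordinates). Camera axes: x right, y up, looking along -z (the intrinsics and any distortion apply to the point x, -y, -z); pixel columns grow to the right and rows downward; lengths in m; the calibration is good to about 2 mm. A picture is of the moment at which its call begins. There is no depth.
A pose or a line that the arm cannot do raises bot.Unreachable and nothing moves.
- workorder.finish_job(): hands the job in; it is judged then, once.
The state is a dict: "t": time; "joints": joint angles; "joint_vel": joint speeds; "joint_efforts": joint torques, N m; "tcp_pos": TCP position; "tcp_rot": TCP orientation; "ft_force": force on the tool from outside, world axes, zero at the start; "ft_torque": the same for the moment, N m; "gripper_width": opening from 0.0 (shut) to 1.0 (fully open); "grasp_force": force on a finger pad.
Only numpy, scipy, OpenCV 4.12 (cv2) and the standard library are available. Lean on these libraries where they do the work, as an engineer would, in place of code of your own. Each camera call takes 0.05 s, during which the arm holds its last target. There are 200 camera calls.

## Task

Slide the short sample plate up out of the drying rack by its top edge, lean it on the sloped rest with its wells outward and its foot on the lip, and let go. Then take it across its width and lay it flat, wells up, in the plate reader's dock so that it lies fully down and holds the sensing pin pressed. Do not drop it, keep the two longer plates in the rack, and leave everything else on the bench where it is.

Things in the scene. Friction and masses are not known exactly. Their poses are not given: they have to be found in the camera images.
- short_plate: The plate to load: aluminium, 8 thick (its x), 64 wide (y), 110 long (z), about 0.24 kg, two round white wells drawn flush on its +x face. Origin: middle of its lower end face, so it fills x -4..4, y -32..32, z 0..110. At the start it stands upright in any one of the rack's three slots, z up, +x along the rack's +x.
- short_plate_mid (a point): Centre of the short plate's body (55 above its origin); axes as short_plate.
- long_plate_a: A longer plate of the same kind, 8 x 64 x 140, three wells; stands in another slot of the rack and must stay there. Origin and axes as for the short plate.
- long_plate_b: The second longer plate, same as long_plate_a; stays in the rack.
- rack: Fixed open drying rack, 136 (x) x 88 (y) x 64 high; origin centre of underside, z up. Plates stand on its 8 thick base in three slots at x -40, 0, 40 (11 wide in x, 71 long in y), formed by ribs at both sides, z 8 to 64, |y| over 25. The wells look to +x, roughly towards the robot. Top edges: short plate z 118, long plates z 148; gap between neighbours about 32.
- rest: Fixed leaning rest on a 130 x 76 x 8 base; origin centre of underside, z up. A 40 wide flat bed rises at 45 degrees and looks to +x and up; a 40 wide lip square to the bed at its lower end stands 16 above the bed's face. The bed runs 70 up from the lip, so the short plate overhangs it by 40 at the top and 12 at each side. No side guides.
- rest_foot (a point): Where the bed's face meets the lip, middle of the width: x 45, z 30 in the rest's frame. A leaning plate's rear lower edge sits here. Axes as the rest's: up the slope is (-0.707, 0, 0.707), the bed's outward normal (0.707, 0, 0.707).
- rest_mid (a point): Where the middle of the short plate lies when it leans properly centred on the rest (55 up the slope, 4 off the bed). Axes as the rest's.
- reader: Fixed plate reader: grey housing 170 (x) x 104 (y) x 24 high; origin centre of underside, z up. On it a black bed 112 x 40, top at z 44; the plate lies there with its length along x, either way round. End stops (inner faces x +-58) and side guides at the corners only (inner faces y +-35, |x| 42 to 58), all up to z 52: 3 play each way. Between them fingers fit beside the bed down to z 24.
- dock (a point): Centre of the reader bed's top face, z 44 above the bench; axes as the reader's.
- pin (a joint): Sensing pin, 9 in diameter, on the reader bed's centre line at reader x = 22, standing 5 out of the bed when free. Value in m: 0 free, grows as pressed down, about 0.005 under a plate lying flush. Light spring, about 0.7 N at flush: the plate's weight holds it down.
- pestle: White pestle, 109 x 25 x 25, lying between rack and rest; origin under its middle. Leave alone.
- brush: Brush, 152 x 20 x 12, lying between rest and reader; origin under its middle. Leave alone.
- mortar: White mortar, 95 across, 50 high, at the back; origin under its middle. Leave alone.
- beaker: Clear beaker, 53 across, 70 high, behind the reader; origin under its middle. Leave alone.
- sieve: Test sieve, 102 across, 44 high, behind the reader at the right; origin under its middle. Leave alone.
- calculator: Calculator, 120 x 70 x 15, left of the rack; origin under its middle. Leave alone.
- timer: Small timer, 60 x 66 x 18, near the front edge; origin under its middle. Leave alone.

How it is judged:
On the way, in this order (a step that is already met when the one before it is completed fails the run):
1. the short plate has been slid up clear of the rack's slots (z of short_plate in the frame of rack above 0.07 m), for 0.1 s.
2. the short plate leans on the rest at about 45 degrees, wells outward, and has been let go (angle between short_plate's own z axis and vertical between 0.65 and 0.92 rad and angle between short_plate's own x axis and vertical below 0.95 rad and distance between short_plate_mid and rest_mid below 0.02 m and contact force between the fingers and short_plate below 0.1 N and linear speed of short_plate below 0.02 m/s), for 0.2 s.
3. the short plate lies flat in the dock, wells up, let go, with the pin pressed (x of short_plate_mid in the frame of dock between -0.006 and 0.006 m and y of short_plate_mid in the frame of dock between -0.006 and 0.006 m and z of short_plate_mid in the frame of dock between 0 and 0.008 m and angle between short_plate's own x axis and vertical below 0.06 rad and angle between the z axis of short_plate and the x axis of reader, either way round below 0.12 rad and value of joint pin above 0.0035 m and linear speed of short_plate below 0.02 m/s and contact force between the fingers and short_plate below 0.1 N), for 0.2 s.
At the end, for the whole second after the job is handed in: The short plate lies let go and at rest in the dock, wells up, flat within 3 degrees, its middle within 6 mm of the dock's middle along and across, lengthwise within 6 degrees, the pin pressed over 3.5 mm; both long plates are within 15 mm of where they stood in the rack (all of step 3 and distance of each of long_plate_a, long_plate_b from where it was at the start of the episode below 0.015 m); the robot touches nothing.
It fails at once if the short plate falls freely (faster than 0.6 m/s with the fingers off it) (linear speed of short_plate above 0.6 m/s and contact force between the fingers and short_plate below 0.1 N).
It fails at once if a long plate is moved by more than 30 mm (distance of any of long_plate_a, long_plate_b from where it was at the start of the episode above 0.03 m).
It fails at once if a bystander is moved by more than 30 mm (distance of any of pestle, brush, mortar, beaker, sieve, calculator, timer from where it was at the start of the episode above 0.03 m).
It also fails if it takes over 67 s, if anything falls off the work surface, if the arm or the gripper's body presses on something with over 40 N, if the wrist force passes 120 N, or if a joint passes its speed limit or range.

## Working session

There is one attempt and no reset: what is moved stays moved. The work goes in short steps, each a Python script; the robot and the scene stay as the last script left them, time stands still between calls to the robot, and variables do not carry over. Pictures are saved under pics/ and viewed, at most 11 in all, crops included, and the job is handed in when it is done.

```bash
ls; mkdir -p pics; python3 - <<'E'
from rig import bot,status,get_image
import cv2,numpy as np,pickle
D={}
for n in("top","side"):
    d=get_image(n);D[n]=d
    print(n,d["mtx"].round(1).tolist(),d["dist_coeffs"],np.linalg.inv(d["camera_from_world"]).round(3).tolist())
pickle.dump(D,open("d0.pkl","wb"))
s=status.read_state();print(s)
im=np.vstack([D["top"]["img"]])[:,:,::-1]
cv2.imwrite("pics/top.png",cv2.resize(im,(800,600),interpolation=cv2.INTER_CUBIC))
cv2.imwrite("pics/side.png",cv2.resize(D["side"]["img"][:,:,::-1],(800,600),interpolation=cv2.INTER_CUBIC))
E
```

```text
pics
top [[469.3, 0.0, 248.7], [0.0, 469.3, 188.7], [0.0, 0.0, 1.0]] [0.00997244 0.         0.         0.         0.        ] [[-0.276, 0.91, -0.309, 0.061], [-0.961, -0.258, 0.099, 0.24], [0.01, 0.324, 0.946, 1.604], [0.0, 0.0, 0.0, 1.0]]
side [[355.4, 0.0, 256.9], [0.0, 355.4, 193.4], [0.0, 0.0, 1.0]] [-0.07901866  0.          0.          0.          0.        ] [[0.867, 0.303, -0.396, 0.036], [-0.498, 0.5, -0.708, -0.834], [-0.016, 0.811, 0.584, 0.83], [0.0, 0.0, 0.0, 1.0]]
{'t': 0.1, 'joints': array([-1.37146879e+00,  2.07318805e-01,  1.54280988e+00,  1.06908188e-05,
        1.39352794e+00, -1.50504428e-01]), 'joint_vel': array([-1.01789852e-03, -1.32895630e-03, -2.97754620e-03,  5.28520106e-05,
       -1.78346843e-03, -1.90559617e-03]), 'joint_efforts': array([-1.69529626e-04, -3.84089613e+01, -2.92546231e+01, -1.34080178e-04,
        4.89679776e-03,  2.32991022e-05]), 'tcp_pos': array([ 0.19693558, -0.53953335,  0.2492515 ]), 'tcp_rot': array([ 9.84740804e-01,  1.74024375e-01, -1.99307918e-05, -1.03180740e-03]), 'ft_force': array([ 0.23927886, -0.13044108, -0.2858292 ]), 'ft_torque': array([0.01916009, 0.03489703, 0.00843046]), 'grasp_force': 0.0, 'gripper_width': 0.9995432814370397}
```

View pics/top.png

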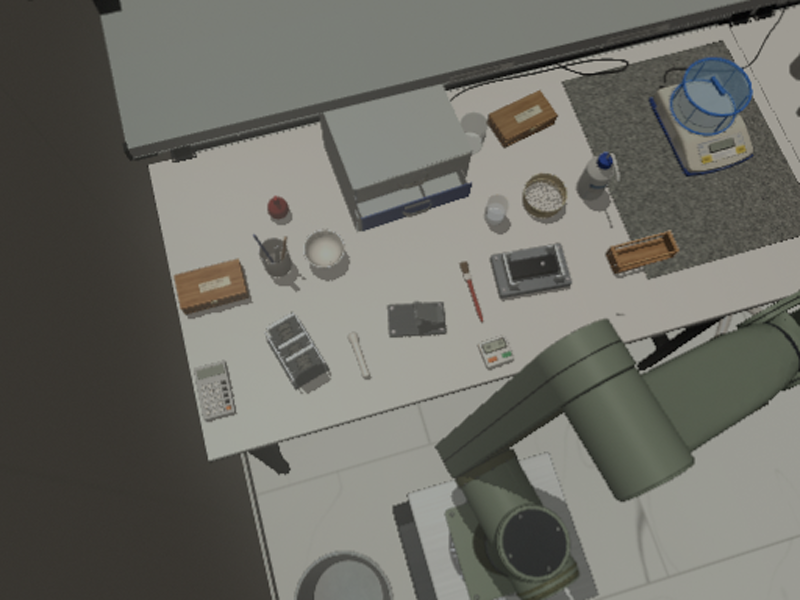

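View pics/side.png

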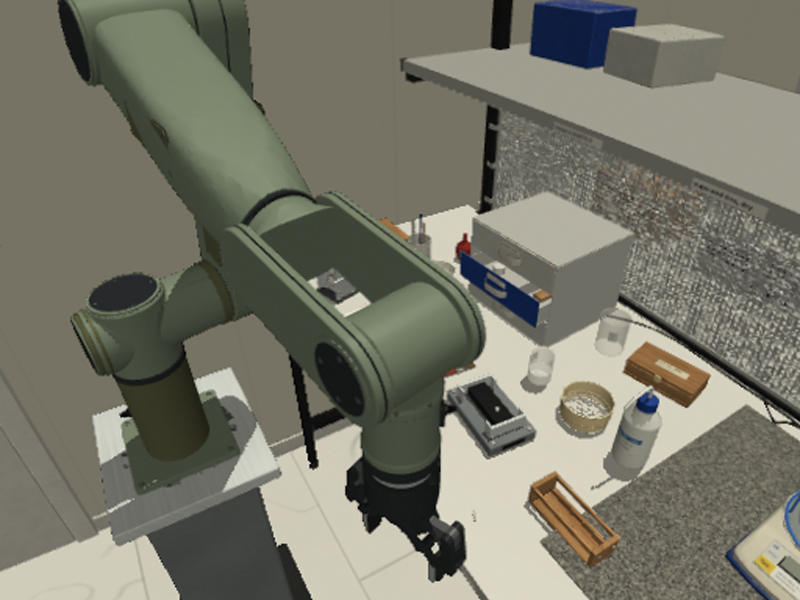

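The top view shows the rack at about (297,350), the rest at (417,319) and the reader at (531,270), in 800x600 pixels. I'll cast rays for rough positions, then look at each with the wrist camera.

```bash
cat > h.py <<'E'
import numpy as np,cv2,pickle
from scipy.spatial.transform import Rotation as R
def ray(d,uv):
    n=cv2.undistortPoints(np.array([[uv]],float),d["mtx"],np.array(d["dist_coeffs"],float))[0,0]
    T=np.linalg.inv(d["camera_from_world"])
    return T[:3,3],T[:3,:3]@np.array([n[0],-n[1],-1.])
def onz(d,uv,z):
    o,v=ray(d,uv);return o+v*(z-o[2])/v[2]
def proj(d,p):
    c=d["camera_from_world"]; p=np.atleast_2d(p)@c[:3,:3].T+c[:3,3]
    return cv2.projectPoints(p*[1,-1,-1],np.zeros(3),np.zeros(3),d["mtx"],np.array(d["dist_coeffs"],float))[0][:,0]
def down(yaw): # tool z down, tool y (closing) at angle yaw+90deg
    return (R.from_euler('z',yaw)*R.from_euler('x',np.pi)).as_quat()
E
python3 - <<'E'
from h import *
from rig import bot,get_image,status
D=pickle.load(open("d0.pkl","rb"));d=D["top"]
f=512/800
for n,uv,z in[("rack",(297,350),.05),("rest",(417,319),.04),("reader",(531,270),.04),("brushtop",(464,264),0),("brushbot",(481,318),0),("pest1",(353,337),0),("pest2",(366,374),0),("timer",(497,352),0),("cab",(360,225),0)]:
    print(n,onz(d,np.array(uv)*f,z).round(3))
# reader long axis / rack axis
w=get_image("wrist");s=status.read_state()
Tt=np.eye(4);Tt[:3,:3]=R.from_quat(s["tcp_rot"]).as_matrix();Tt[:3,3]=s["tcp_pos"]
C=np.linalg.inv(Tt)@np.linalg.inv(w["camera_from_world"]);print(C.round(3),w["mtx"].round(1).tolist(),w["dist_coeffs"])
E
```

```text
rack [0.5   0.305 0.05 ]
rest [0.499 0.031 0.04 ]
reader [ 0.54  -0.253  0.04 ]
brushtop [ 0.61  -0.119  0.   ]
brushbot [ 0.473 -0.116  0.   ]
pest1 [0.509 0.178 0.   ]
pest2 [0.419 0.172 0.   ]
timer [ 0.387 -0.125  0.   ]
cab [0.773 0.089 0.   ]
[[ 0.     0.947  0.322  0.083]
 [ 1.     0.    -0.001 -0.   ]
 [-0.001  0.322 -0.947 -0.124]
 [ 0.     0.     0.     1.   ]] [[338.8, 0.0, 251.8], [0.0, 338.8, 188.5], [0.0, 0.0, 1.0]] [-0.01822645  0.          0.          0.          0.        ]
```

```bash
python3 - <<'E'
from h import *
from rig import bot,get_image,status
W={}
for n,p in[("reader",(.53,-.253,.27)),("rest",(.49,.03,.27)),("rack",(.49,.30,.30))]:
    bot.movep(p,down(np.pi)); bot.dwell(.3)
    W[n]=get_image("wrist"); cv2.imwrite(f"pics/w_{n}.png",cv2.resize(W[n]["img"][:,:,::-1],(800,600),interpolation=cv2.INTER_CUBIC))
W["top"]=get_image("top");W["side"]=get_image("side")
pickle.dump(W,open("d1.pkl","wb"));print(status.read_state()["t"],status.read_state()["joints"].round(2))
E
```

```text
5.2083 [ 0.4   0.17  1.48 -0.    1.49 -1.17]
```

View pics/w_rack.png

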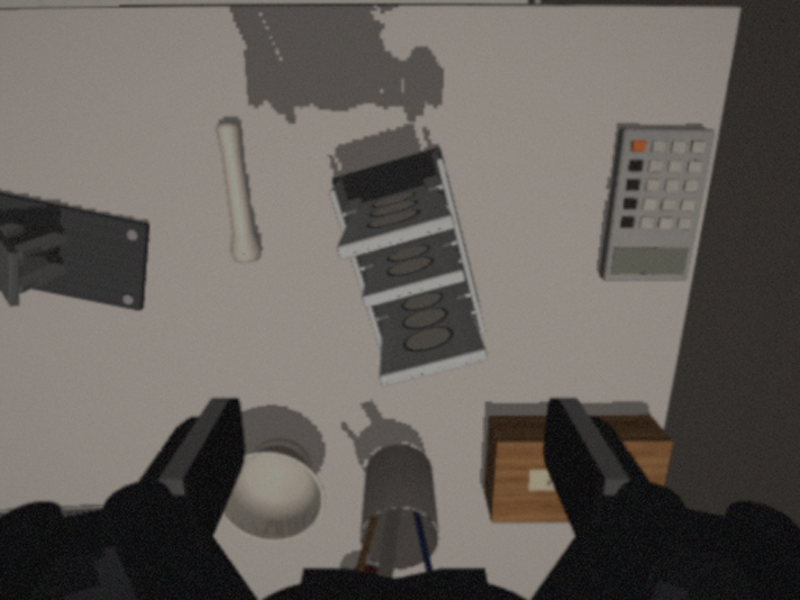

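View pics/w_rest.png

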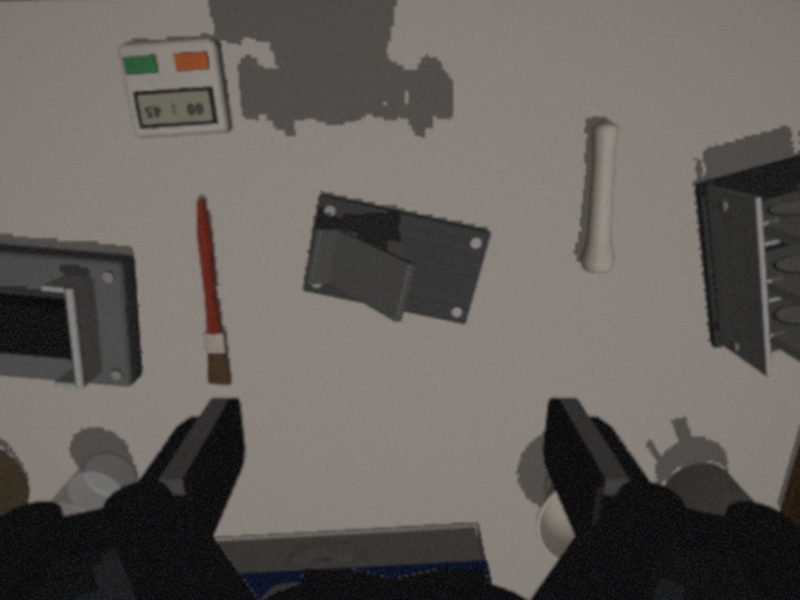

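View pics/w_reader.png

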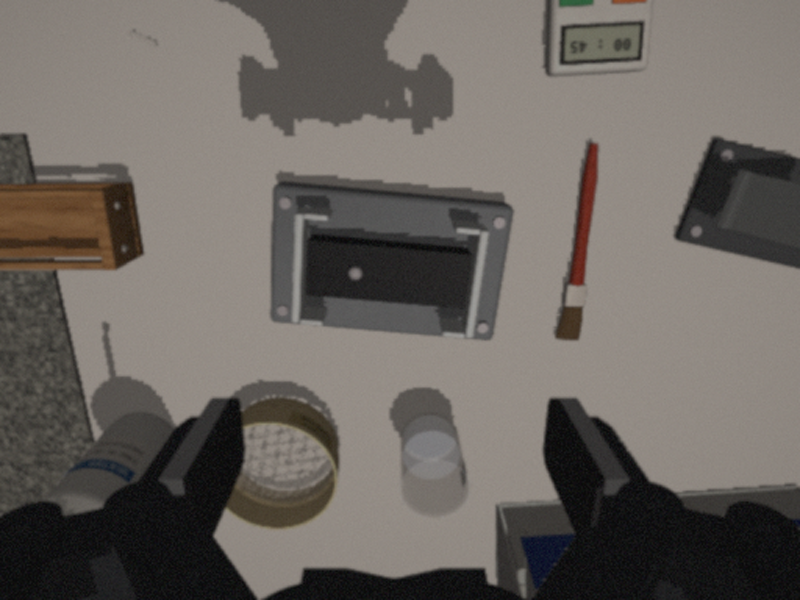

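The wrist views show the plate top edges at about (395,237), (415,290) and (433,366). The rest's screws are near (330,210), (476,243), (317,285) and (457,312). The reader's are near (285,203), (499,223), (482,327) and (282,311), with its pin at (355,273). Next I measure these exactly.

```bash
python3 - <<'E'
from h import *
W=pickle.load(open("d1.pkl","rb"));f=512/800
def blob(d,uv,r=6):
    g=cv2.cvtColor(d["img"],cv2.COLOR_RGB2GRAY).astype(float)
    u,v=(np.array(uv)*f).round().astype(int)
    for _ in range(2):
        w=g[v-r:v+r+1,u-r:u+r+1]; m=np.clip(w-(np.median(w)+0.5*(w[r-2:r+3,r-2:r+3].max()-np.median(w))),0,None)
        yy,xx=np.mgrid[-r:r+1,-r:r+1]; m=m*(np.hypot(xx,yy)<=5)
        c=np.array([u+(m*xx).sum()/m.sum(),v+(m*yy).sum()/m.sum()]);u,v=c.round().astype(int)
    return c
for n,z,ps in[("reader",.024,[(285,203),(499,223),(482,327),(282,311)]),("rest",.008,[(330,210),(476,243),(457,312),(317,285)])]:
    d=W[n];P=np.array([onz(d,blob(d,p),z) for p in ps])[:,:2];print(n,P.round(4).tolist(),"c",P.mean(0).round(4))
    e=(P[1]-P[0]+P[2]-P[3])/2;h=(P[3]-P[0]+P[2]-P[1])/2
    print(np.linalg.norm(P[1]-P[0]),np.linalg.norm(P[2]-P[3]),np.linalg.norm(P[3]-P[0]),np.linalg.norm(P[2]-P[1]),np.degrees(np.arctan2(*e[::-1])),np.degrees(np.arctan2(*h[::-1])))
print("pin",onz(W["reader"],blob(W["reader"],(355,273)),.049))
d=W["rack"];g=cv2.cvtColor(d["img"],cv2.COLOR_RGB2GRAY)
m=(g>150).astype(np.uint8); roi=np.zeros_like(m);roi[85:250,205:315]=1
print(np.percentile(g[85:250,205:315],[10,50,80,90,95,99]))
for lo in(135,150,165):
  n,l,st,_=cv2.connectedComponentsWithStats(((g>lo)*roi).astype(np.uint8))
  print(lo,[s.tolist() for s in st[1:] if s[4]>60])
cv2.imwrite("pics/crop.png",np.hstack([cv2.resize(d["img"][85:250,200:320,::-1],(400,550),interpolation=cv2.INTER_CUBIC),cv2.resize(W["rest"]["img"][110:220,185:325,::-1],(400,314),interpolation=cv2.INTER_CUBIC,).__class__(0) if 0 else cv2.copyMakeBorder(cv2.resize(W["rest"]["img"][110:220,185:325,::-1],(400,314),interpolation=cv2.INTER_CUBIC),0,236,0,0,cv2.BORDER_CONSTANT)]))
E
```

```text
reader [[0.5055, -0.3297], [0.5194, -0.1791], [0.5998, -0.1866], [0.5858, -0.3372]] c [ 0.5526 -0.2582]
0.15130474708866323 0.15121575667257367 0.0805972397007906 0.08068723309198457 84.70543526851753 -5.355566515737302
rest [[0.4732, -0.0177], [0.4981, 0.09], [0.5531, 0.0778], [0.5314, -0.0303]] c [0.514  0.0299]
0.1106206982273124 0.11028049882457795 0.059539783042326586 0.05629929620401242 77.80649950308359 -12.40233858729217
pin [ 0.54928102 -0.27979902  0.049     ]
[ 54. 118. 141. 142. 146. 152.]
135 [[205, 85, 110, 165, 8104], [281, 103, 11, 38, 64]]
150 [[218, 144, 62, 19, 169], [258, 175, 38, 14, 107], [235, 185, 23, 10, 67]]
165 []
```

View pics/crop.png

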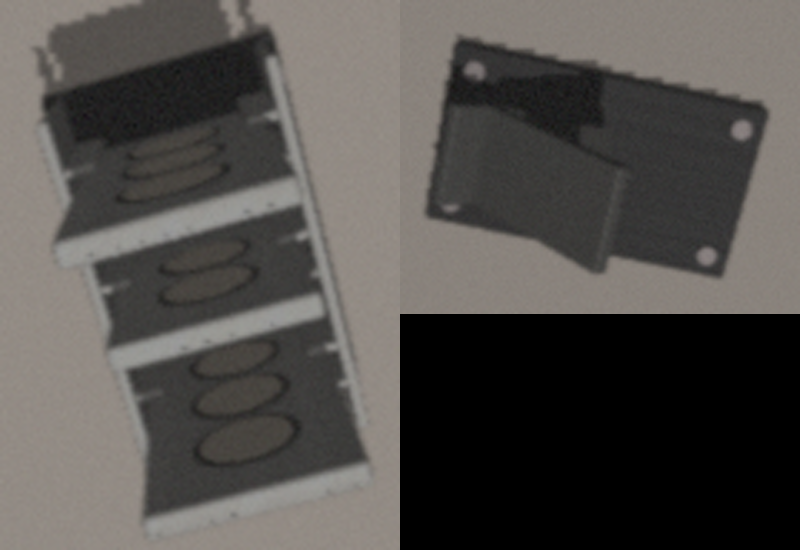

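The crop shows two wells on the middle plate and three on the others, so the short plate stands in the middle slot. The free high edge of the rest's bed is on the +y side, so its lip looks towards -y.

```bash
python3 - <<'E'
from h import *
from rig import bot,status
W=pickle.load(open("d1.pkl","rb"));d=W["rack"]
def c2(x,y):return (200+x/3.3333-.35,85+y/3.3333-.35)
Q=[onz(d,c2(*p),.118) for p in[(108,352),(321,295),(325,315),(115,369)]]
Q=np.array(Q);print(Q.round(4).tolist(),"c",Q.mean(0).round(4),np.linalg.norm(Q[1]-Q[0]),np.linalg.norm(Q[2]-Q[3]),np.linalg.norm(Q[3]-Q[0]))
for n,ps in[("front",[(53,245),(297,180),(300,200),(60,267)]),("back",[(143,518),(366,462),(371,482),(148,535)])]:
    q=np.array([onz(d,c2(*p),.148) for p in ps]);e=q[1]-q[0];print(n,q.mean(0).round(4),np.linalg.norm(e),np.degrees(np.arctan2(e[1],e[0])))
e=Q[1]-Q[0]+Q[2]-Q[3];a=np.arctan2(e[1],e[0]);print("yplate image-right angle",np.degrees(a))
# check rest bed corners
th=np.radians(-102.7);ro=np.array([.5132,.0301,0]);Rz=R.from_euler('z',th)
pts=ro+Rz.apply([[45-49.5,20,79.5],[45-49.5,-20,79.5],[56.3,20,41.3],[56.3,-20,41.3]]*np.array(1e-3))
print((proj(W["rest"],pts)),"seen 263.8,169.5 255,204.5")
E
```

```text
[[0.5138, 0.28, 0.118], [0.4969, 0.3405, 0.118], [0.5028, 0.3418, 0.118], [0.519, 0.2819, 0.118]] c [0.5081 0.3111 0.118 ] 0.06281376898869566 0.0621017372625731 0.0055358805843741575
front [0.4695 0.2996 0.148 ] 0.06286560318213039 105.0758921025646
back [0.5458 0.3212 0.148 ] 0.062216177243438114 105.53663953281655
yplate image-right angle 105.42374549841175
[[252.82717711 206.38197178]
 [261.95104951 168.67903633]
 [198.58430388 182.0757346 ]
 [204.99297488 146.9078386 ]] seen 263.8,169.5 255,204.5
```

```bash
cat >> h.py <<'E'
def frame(deg,tilt): return R.from_euler('z',deg,degrees=True)*R.from_euler('y',tilt,degrees=True)
P0=np.array([.5079,.3108,.008]); R0=frame(195.5,0)          # plate in rack
RO=np.array([.5132,.0301,0]); RT=-102.7
FOOT=RO+frame(RT,0).apply([.045,0,.030]); R1=frame(RT,-45)
P1=FOOT+R1.apply([.004,0,0])                                  # plate on rest
DK=np.array([.552,-.258,.044]); R2=frame(-95.3,-90)
P2=DK+R2.apply([.004,0,-.055])
G1=R.from_matrix(np.array([[0,-1,0],[-1,0,0],[0,0,-1]],float).T); g1=np.array([0,0,.107])
G2=R.from_matrix(np.array([[0,0,1],[0,1,0],[-1,0,0]],float).T); g2=np.array([.003,0,.055])
def tool(P,Rp,G,g,off=(0,0,0),w=(0,0,0)):
    return P+Rp.apply(np.array(g)+off)+np.array(w),(Rp*G).as_quat()
E
python3 - <<'E'
from h import *
from rig import bot
print(G1.as_matrix(),G2.as_matrix(),bot.tips_ahead)
for n,t in dict(rackup=tool(P0,R0,G1,g1,w=(0,0,.18)),rack=tool(P0,R0,G1,g1),restup=tool(P1,R1,G1,g1,(.06,0,.01),(0,0,.05)),rest=tool(P1,R1,G1,g1),restoff=tool(P1,R1,G1,g1,(0,0,.09)),
  g2up=tool(P1,R1,G2,g2,(.1,0,0)),g2=tool(P1,R1,G2,g2),lift=tool(P1,R1,G2,g2,(.1,0,0),(0,0,.04)),dkup=tool(P2,R2,G2,g2,w=(0,0,.1)),dk=tool(P2,R2,G2,g2)).items():
    q=bot.solve_ik(*t);print(n,t[0].round(3),None if q is None else np.round(q,2))
E
```

```text
[[ 0. -1.  0.]
 [-1.  0. -0.]
 [ 0.  0. -1.]] [[ 0.  0. -1.]
 [ 0.  1.  0.]
 [ 1.  0.  0.]] 0.019
rackup [0.508 0.311 0.295] [ 0.4   0.22  1.43 -0.    1.49  0.13]
rack [0.508 0.311 0.115] [ 0.4   0.39  1.61 -0.    1.15  0.13]
restup [0.512 0.023 0.208] [ 0.24  0.39  1.58 -0.68  1.58 -0.96]
rest [0.519 0.057 0.108] [ 0.3   0.57  1.57 -0.66  1.49 -0.83]
restoff [0.533 0.119 0.172] [ 0.38  0.55  1.43 -0.62  1.65 -0.86]
g2up [ 0.495 -0.05   0.145] [-0.68  0.33  1.83  0.69  1.43 -0.73]
g2 [0.511 0.019 0.074] [-0.55  0.44  1.89  0.78  1.25 -0.76]
lift [ 0.495 -0.05   0.185] [-0.68  0.27  1.82  0.69  1.5  -0.67]
dkup [ 0.552 -0.258  0.151] [-0.58  0.37  1.55  0.    1.22 -0.49]
dk [ 0.552 -0.258  0.051] [-0.58  0.5   1.6   0.    1.04 -0.49]
```

```bash
python3 - <<'E'
from h import *
from rig import bot,status,effector,get_image
effector.set_gripper(.3,40)
bot.movep(*tool(P0,R0,G1,g1,w=(0,0,.09)))
print("hit",bot.line_to(*tool(P0,R0,G1,g1),vel=.06,force_limit=8))
s=status.read_state();print(s["tcp_pos"],s["ft_force"].round(1))
effector.set_gripper(0,40)
s=status.read_state();print(s["gripper_width"],s["grasp_force"],s["ft_force"].round(1))
print("hit",bot.line_to(tool(P0,R0,G1,g1,w=(0,0,.18))[0],vel=.08,force_limit=20))
s=status.read_state();print(s["t"],s["tcp_pos"],s["gripper_width"],s["grasp_force"],s["ft_force"].round(1))
ims=[get_image(n)["img"][:,:,::-1] for n in("top","side","wrist")]
cv2.imwrite("pics/lift.png",np.hstack([cv2.resize(ims[2],(400,300)),cv2.resize(ims[0][120:320,100:370],(400,300))]))
E
```

```text
hit True
[0.50822449 0.31081544 0.12407563] [-0.8 -0.1  4.5]
0.07945850332574393 41.37760877609253 [0.1 0.5 5.6]
hit False
10.8167 [0.50767811 0.31069138 0.29446139] 0.07771282782837109 40.38406848907471 [ 0.4  1.5 -2.5]
```

View pics/lift.png

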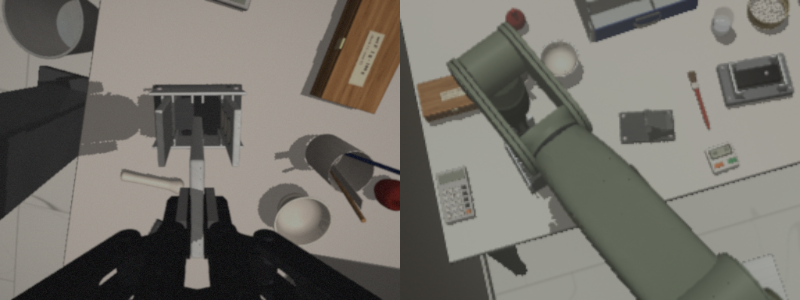

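The plate is held and has been lifted clear, and both long plates are still in the rack. It was gripped with the TCP 6 mm above its top edge, so I take g1 z as 0.116. Next it goes to the rest.

```bash
sed -i 's/0,0,.107/0,0,.116/' h.py; python3 - <<'E'
from h import *
from rig import bot,status,effector,get_image
def st(m):
    s=status.read_state();e=R1.inv().apply(s["tcp_pos"]-P1)-g1
    print(m,round(s["t"],2),"off plate axes mm",(e*1e3).round(1),"F",R1.inv().apply(s["ft_force"]).round(1),round(s["gripper_width"],3),round(s["grasp_force"],1))
effector.set_gripper(0,60)
T=lambda x,z,w=0:tool(P1,R1,G1,g1,(x,0,z),(0,0,w))
bot.movep(*T(.06,.01,.08)); st("up")
bot.line_to(*T(.03,.008),vel=.12); bot.dwell(.3); st("near")
print(bot.line_to(*T(0,.008),vel=.03,force_limit=5)); st("bed")
W={n:get_image(n) for n in("side","top","wrist")};pickle.dump(W,open("d2.pkl","wb"))
cv2.imwrite("pics/rest1.png",np.hstack([cv2.resize(W["wrist"]["img"][:,:,::-1],(400,300)),cv2.resize(W["side"]["img"][130:330,150:400,::-1],(400,300))]))
E
```

```text
up 12.29 off plate axes mm [116.2   0.3  67.2] F [-1.9 -0.6 -1.4] 0.072 64.4
near 13.62 off plate axes mm [30.4  0.3  8.5] F [-1.3 -0.1 -2.4] 0.068 64.4
False
bed 14.77 off plate axes mm [ 0.3 -0.1  7.9] F [-0.  -0.4 -1.5] 0.074 64.3
```

View pics/rest1.png

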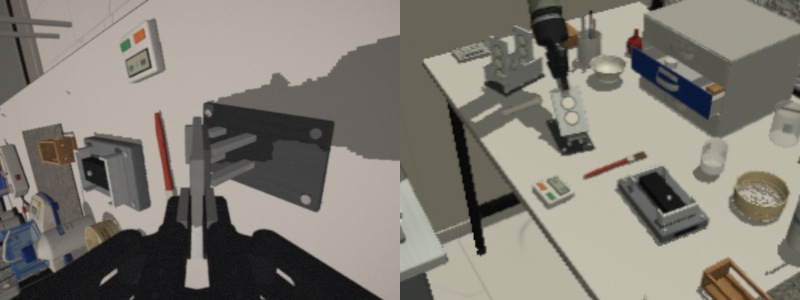

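The plate lies along the bed with its wells outward. I'll slide it down to the lip, check the force and release.

```bash
python3 - <<'E'
from h import *
from rig import bot,status,effector,get_image
def st(m):
    s=status.read_state();e=R1.inv().apply(s["tcp_pos"]-P1)-g1
    print(m,round(s["t"],2),"off",(e*1e3).round(1),"F",R1.inv().apply(s["ft_force"]).round(1),round(s["gripper_width"],3),round(s["grasp_force"],1))
T=lambda x,z,w=0:tool(P1,R1,G1,g1,(x,0,z),(0,0,w))
print(bot.line_to(*T(0,-.006),vel=.015,force_limit=4)); st("lip")
print(bot.line_to(*T(-.004,(lambda s:(R1.inv().apply(s["tcp_pos"]-P1)-g1)[2])(status.read_state())),vel=.01,force_limit=3)); st("bed")
effector.set_gripper(.25); bot.dwell(.4); st("open")
s=status.read_state();p=s["tcp_pos"]
bot.line_to(p+R1.apply([0,0,.07]),vel=.1); bot.dwell(.2)
st("off")
W={n:get_image(n) for n in("side","wrist")};pickle.dump(W,open("d3.pkl","wb"))
cv2.imwrite("pics/rest2.png",np.hstack([cv2.resize(W["wrist"]["img"][:,:,::-1],(400,300)),cv2.resize(W["side"]["img"][165:265,220:345,::-1],(400,300),interpolation=cv2.INTER_CUBIC)]))
E
```

```text
True
lip 15.55 off [ 0.3  0.4 -0.7] F [1.2 0.  4.2] 0.074 65.1
True
bed 15.79 off [ 0.2  0.4 -0.7] F [0.8 1.2 2.9] 0.068 65.0
open 16.49 off [ 0.3  0.3 -0.8] F [ 0.4 -0.1  0.5] 0.25 0.0
off 17.54 off [ 0.3 -0.1 68.3] F [-0.   0.1 -1.2] 0.248 0.0
```

View pics/rest2.png

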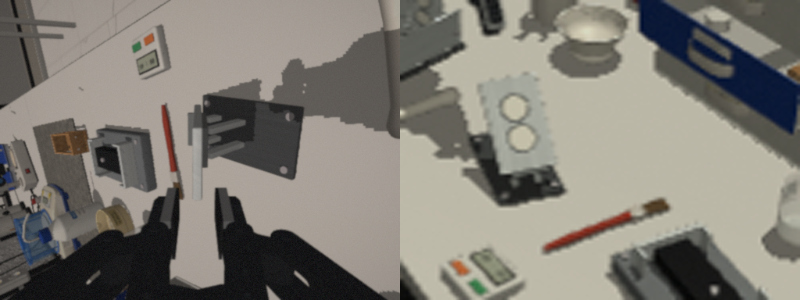

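It leans properly with its foot on the lip. On the way to the second grasp I'll take a second reader view to refine the dock.

```bash
python3 - <<'E'
from h import *
from rig import bot,status,effector,get_image
s=status.read_state();bot.line_to(s["tcp_pos"]+[0,0.02,.12],vel=.2)
effector.set_gripper(1.0,40)
bot.movep((.552,-.258,.28),down(np.pi/2)); bot.dwell(.3)
d=get_image("wrist");pickle.dump(d,open("d4.pkl","wb"))
g=cv2.cvtColor(d["img"],cv2.COLOR_RGB2GRAY).astype(float)
rx=frame(-95.3,0)
def blob(z,loc):
    uv=proj(d,np.array([.5526,-.2582,z])+rx.apply(loc))[0];u,v=uv.round().astype(int);r=7
    w=cv2.GaussianBlur(g,(0,0),1)[v-r:v+r+1,u-r:u+r+1];y,x=np.unravel_index(w.argmax(),w.shape);u+=x-r;v+=y-r;r=4
    w=g[v-r:v+r+1,u-r:u+r+1];m=np.clip(w-(np.median(w)+w.max())/2,0,None);yy,xx=np.mgrid[-r:r+1,-r:r+1]
    c=np.array([u+(m*xx).sum()/m.sum(),v+(m*yy).sum()/m.sum()])
    return onz(d,c,z)[:2],(c-uv).round(1)
S=[blob(.024,[sx*.0755,sy*.0403,0]) for sx,sy in((1,1),(-1,1),(-1,-1),(1,-1))]
P=np.array([a for a,_ in S]);print(P.round(4).tolist(),[b.tolist() for _,b in S],"c",P.mean(0).round(4))
e=P[0]-P[1]+P[3]-P[2];print(np.degrees(np.arctan2(e[1],e[0])),np.linalg.norm(P[0]-P[1]),np.linalg.norm(P[1]-P[2]))
pn=blob(.049,[.022,0,0]);print("pin",pn,"centre by pin",pn[0]-rx.apply([.022,0,0])[:2]);print(status.read_state()["t"])
E
```

```text
[[0.5788, -0.3336], [0.599, -0.1872], [0.5187, -0.1798], [0.5097, -0.3271]] [[-5.7, -2.7], [-0.7, 0.4], [-0.7, 0.5], [3.4, -2.0]] c [ 0.5515 -0.2569]
-95.68064375449238 0.147773309392697 0.08058622759931909
pin (array([ 0.55010916, -0.27893531]), array([-0.4, -1. ])) centre by pin [ 0.55214131 -0.25702937]
20.8417
```

The two views agree to within 1 mm, and the dock centre stays at (0.552, -0.258). Now I grasp across the width and lift.

```bash
python3 - <<'E'
from h import *
from rig import bot,status,effector,get_image
def st(m):
    s=status.read_state();e=R1.inv().apply(s["tcp_pos"]-P1)-g2
    print(m,round(s["t"],2),"off",(e*1e3).round(1),"F",R1.inv().apply(s["ft_force"]).round(1),round(s["gripper_width"],3),round(s["grasp_force"],1))
T=lambda x,w=0:tool(P1,R1,G2,g2,(x,0,-.001),(0,0,w))
bot.movep(*T(.12,.02)); bot.line_to(*T(.05),vel=.12); bot.dwell(.2); st("near")
hit=bot.line_to(*T(0),vel=.03,force_limit=8); st(hit)
if not hit:
    effector.set_gripper(0,40); bot.dwell(.1); st("grip")
    print(bot.line_to(*T(.03,.01),vel=.05,force_limit=20)); bot.line_to(*T(.1,.05),vel=.1);bot.dwell(.2); st("lift")
W={n:get_image(n) for n in("side","wrist")};pickle.dump(W,open("d5.pkl","wb"))
cv2.imwrite("pics/g2.png",np.hstack([cv2.resize(W["wrist"]["img"][:,:,::-1],(400,300)),cv2.resize(W["side"]["img"][130:330,150:400,::-1],(400,300),interpolation=cv2.INTER_CUBIC)]))
E
```

```text
near 22.81 off [50.9  0.7 -1. ] F [-0.1 -1.   0.4] 1.003 0.0
False 24.62 off [ 0.2  0.1 -1. ] F [ 0.1 -0.3 -0.2] 0.999 0.0
grip 25.06 off [ 0.5  0.4 -1. ] F [ 4.7 -0.9  0.1] 0.734 43.9
False
lift 27.34 off [134.7  -0.4  34.3] F [-2.  -0.1 -1.5] 0.743 44.0
```

View pics/g2.png

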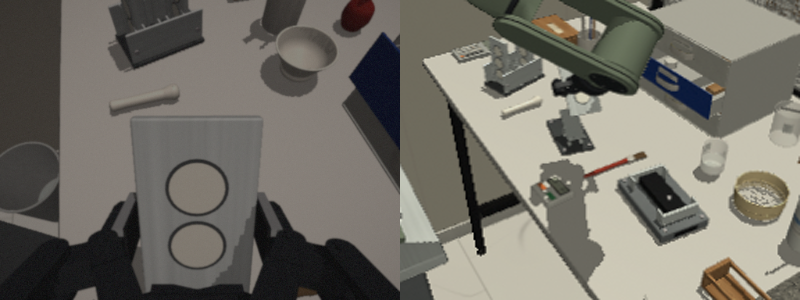

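The plate is held square. I'll check where its top edge sits relative to the TCP, from the wrist picture.

```bash
python3 - <<'E'
from h import *
from rig import status
d=pickle.load(open("d5.pkl","rb"))["wrist"];s=status.read_state()
T=R.from_quat(s["tcp_rot"]);p=s["tcp_pos"]
pl=lambda x,y,z:p+T.apply(G2.inv().apply(np.array([x,y,z])-[.003,0,.055]))
print("pred face edge",proj(d,[pl(.004,y,.110) for y in(-.032,0,.032)]).round(1).tolist(),"rear",proj(d,[pl(-.004,0,.11)]).round(1).tolist(),"1mm",proj(d,[pl(.004,0,.111)]).round(1).tolist())
g=cv2.cvtColor(d["img"],cv2.COLOR_RGB2GRAY).astype(float)
for c in(185,250,315):print(c,g[140:170,c-8:c+9].mean(1).round(0).astype(int).tolist())
print("row180 L/R",g[195:205,160:180].mean(0).astype(int).tolist(),g[195:205,325:345].mean(0).astype(int).tolist(),"face side edges pred",proj(d,[pl(.004,y,.085) for y in(-.032,.032)]).round(1).tolist())
E
```

```text
pred face edge [[164.8, 155.2], [251.1, 155.2], [337.4, 155.3]] rear [[251.2, 150.5]] 1mm [[251.1, 152.6]]
185 [124, 128, 129, 129, 129, 129, 129, 124, 110, 102, 104, 112, 123, 122, 117, 110, 108, 107, 107, 108, 108, 107, 107, 107, 107, 107, 107, 108, 107, 107]
250 [129, 129, 129, 129, 129, 129, 129, 123, 106, 99, 105, 117, 126, 123, 116, 110, 107, 107, 107, 108, 107, 108, 107, 108, 107, 107, 107, 107, 107, 107]
315 [129, 129, 129, 130, 129, 130, 127, 119, 105, 101, 107, 120, 128, 123, 116, 109, 109, 108, 108, 108, 108, 108, 108, 108, 108, 109, 108, 108, 109, 108]
row180 L/R [129, 129, 129, 129, 129, 129, 130, 129, 127, 119, 104, 95, 99, 105, 107, 107, 105, 105, 105, 107] [111, 109, 109, 108, 108, 107, 106, 105, 113, 123, 128, 129, 128, 128, 129, 129, 129, 128, 129, 129] face side edges pred [[170.1, 217.2], [332.2, 217.2]]
```

The plate sits within about 1 mm of where it was expected. Now I place it in the dock.

```bash
sed -i 's/g2=np.array(\[.003,0,.055\])/g2=np.array([.003,0,.054])/' h.py; python3 - <<'E'
from h import *
from rig import bot,status,effector,get_image
def st(m):
    s=status.read_state();print(m,round(s["t"],2),"above mm",((s["tcp_pos"]-tool(P2,R2,G2,g2)[0])*1e3).round(1),"F",s["ft_force"].round(1),"M",s["ft_torque"].round(2),round(s["gripper_width"],3),round(s["grasp_force"],1))
T=lambda w:tool(P2,R2,G2,g2,w=(0,0,w))
bot.movep(*T(.1)); bot.line_to(*T(.022),vel=.08); bot.dwell(.3); st("near")
h=bot.line_to(*T(0),vel=.015,force_limit=5); st(h)
W={n:get_image(n) for n in("side","wrist")};pickle.dump(W,open("d6.pkl","wb"))
cv2.imwrite("pics/dock.png",np.hstack([cv2.resize(W["wrist"]["img"][:,:,::-1],(400,300)),cv2.resize(W["side"]["img"][190:310,250:400,::-1],(400,320),interpolation=cv2.INTER_CUBIC)[:300]]))
E
```

```text
near 29.75 above mm [ 0.2 -0.1 22.5] F [ 0.1  1.2 -2. ] M [0.03 0.03 0.01] 0.735 44.2
False 31.37 above mm [0.  0.  0.4] F [-1.8  1.3  1.3] M [ 0.15  0.25 -0.03] 0.735 44.6
```

It reached the bed with about 3 N of contact. I'll release, retreat and check.

```bash
python3 - <<'E'
from h import *
from rig import bot,status,effector,get_image
effector.set_gripper(1.0); bot.dwell(.3)
s=status.read_state();print(s["ft_force"].round(1),s["grasp_force"])
bot.line_to(s["tcp_pos"]+[0,0,.22],vel=.12); bot.dwell(.4)
W={n:get_image(n) for n in("side","wrist","top")};pickle.dump(W,open("d7.pkl","wb"))
cv2.imwrite("pics/dock.png",np.hstack([cv2.resize(W["wrist"]["img"][:,:,::-1],(400,300)),cv2.resize(W["side"]["img"][190:310,250:410,::-1],(400,300),interpolation=cv2.INTER_CUBIC)]))
d=W["wrist"];C=DK+[0,0,.008]
print(proj(d,[C+frame(-95.3,0).apply([a*.055,b*.032,0]) for a,b in((1,1),(1,-1),(-1,-1),(-1,1))]).round(0).tolist(),status.read_state()["t"])
E
```

```text
[-0.2 -0.2  0.2] 0.0
[[281.0, 206.0], [222.0, 206.0], [219.0, 102.0], [284.0, 102.0]] 34.6583
```

View pics/dock.png

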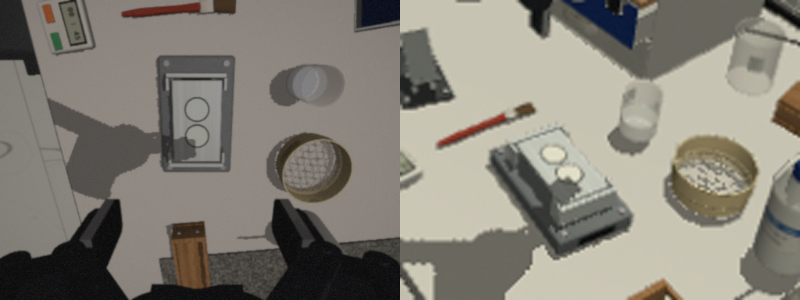

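The plate lies inside the stops with its wells up. Its outline, about (220–284, 102–209) in the wrist picture, matches the prediction for a plate lying flush.

```bash
python3 -c "
from rig import workorder
print(workorder.finish_job())"
```

```text
the job is handed in; nothing more can be done
None
```

I leaned the short plate on the rest, then laid it flat, wells up, in the reader dock, let go and handed the job in at about 35 s; the hand-in returned no verdict, and I judged the pin pressed only from how the plate lies in the pictures.

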